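Reset the dryer control box with the pin from the vise

TASK

The egg dryer's grey control box has tripped and must be reset. Slide the vise's jaw open by its post, lift the wooden-handled reset pin out of the vise, reach the pin's tip down through the round hole in the top of the box and gently press the recessed button all the way down. Finish while still holding it down with the pin in the gripper, the vise left open and the other things on the table left where they are.

Things in the scene. Friction and masses are not known exactly. Their poses are not given: they have to be found in the camera images.
- vise: Low hobby vise fixed to the table, left or right of the middle (the box is on the other side). Origin: on the table under the pin's seat; z up. Two rails along x, -130 to +60 mm, top at z = 70, 70 mm wide over all with a 14 mm slot between, in which the pin's rod hangs; feet 90 mm wide. Fixed jaw on the +x side (x = 21 to 55, top z = 94), sliding jaw on the -x side
- vise_jaw (a joint): Opening of the sliding jaw in m, 0 (shut) to 0.040; it slides to the vise's -x with about 3 N friction and stays where left. Jaw block 54 mm long (x), 70 mm wide, z = 70 to 90 mm. Its lip overlaps the pin's foot by up to 7 mm when shut, so the pin cannot be lifted; opened 15 mm or more it is well clear
- jaw_post (a point): Centre of the top end of the jaw's upright round steel grip post, 16 mm diameter, 38 mm tall, standing on the sliding jaw; the top is 128 mm above the table and 62 mm from the pin's axis towards the vise's -x when shut. The post can be pinched from above
- pin: Reset pin, loose, about 80 g: square wooden handle 24 x 24 mm, 72 mm long, on a wooden foot 40 x 40 x 8 mm; under it a steel rod, 8 mm diameter, 55 mm long. Origin: centre of the foot's underside; z up along the handle, flats along x and y. Starts upright, tip down, foot on the rails, axes along the vise's, origin 70 mm and handle's free part 94 to 150 mm above the table
- pin_tip (a point): Centre of the free end of the pin's steel rod, 55 mm below the pin's origin
- box: Grey control box, 150 (x) x 120 (y) x 60 mm high, fixed to the table; origin: centre of its underside, z up. On its top: a round hole, a black dial 38 mm across and 16 mm high at (35, -20) mm, a tiny pilot lamp and vent marks
- box_hole (a point): Centre of the round hole in the box's top, at the level of the top face (60 mm above the table), at (-35, 25) mm in the box's frame; the hole is 22 mm in diameter through a 6 mm thick top. The button, 20 mm in diameter, lies straight under it with its face 26 mm below the top face
- reset_button (a joint): How far the recessed button is pressed down, in m: 0 (out) to 0.005 (fully down). A spring resists with 2 N at first and 6 N fully down, and pushes it back when let go
- mug: White mug, 80 mm across, 95 mm tall, loose; origin: centre of its underside. Bystander
- egg_pot: White ceramic egg-shaped pot on a round wooden base 110 mm across, 90 mm tall over all, loose; origin: centre of its underside. Bystander
- egg_carton: Open cardboard egg carton with eggs, 110 x 155 mm, 60 mm tall, loose; origin: centre of its underside. Bystander
Things that resemble listed ones, but are neither listed nor needed, are in the scene too. What is shaped like the vise but green or red is not meant.

How it is judged:
By the outcome, as a careful person would: the job done as asked, in the order asked, and still so for the second after the job is handed in, while the arm keeps its last pose, push and grip.
It also fails if it takes over 43 s, if anything falls off the work surface, if the arm or the gripper's body presses on something with over 40 N, if the wrist force passes 120 N, or if a joint passes its speed limit or range.

ROBOT

A 7-joint arm with a two-finger parallel gripper is mounted at the origin on the work surface. World frame = base frame: x ahead of the robot, y to its left, z up, the work surface at z = 0. Lengths are in m, angles in rad, forces in N, time in s.
With the tool pointing down it reaches from about 0.425 to 0.95 m from the base axis. Payload 4.7 kg.
Tool frame: the origin (TCP) lies at the very end of the fingers, on their centre line; the grasp point (between the pads) lies 19 mm behind it (bot.pinch_z is the distance from the TCP to the grasp point, in m); z points along the fingers, y is the line along which they close (so a half turn about z gives the same grasp; the last joint's range is limited). The gripper opens to 85 mm and grips with 20 to 120 N. Pads are 22 mm wide; open, the fingers measure 114 mm over their backs; the gripper's body (76 mm by 85 mm) begins 54 mm behind the grasp point. The pads swing forward as they close: fully open they stand 13 mm farther back than shut.
Start: joints at [1.123, 0.469, -0.049, 1.532, 0.024, 1.141, -0.082], TCP at [0.275, -0.617, 0.231] pointing down, gripper open.
Joint ranges: [-2.59, 2.59], [-0.33, 1.99], [-1.39, 1.29], [0.1, 2.45], [-1.04, 4.18], [0.21, 1.99], [-2.66, 2.66]. Speed limits (rad/s): [2.57, 2.57, 3.14, 3.14, 3.14, 3.14, 3.14].

INTERFACE

Orientations are given as a unit quaternion [x, y, z, w].
In Python, from bench import bot, vision gives the robot as it stands.
- The arm moves only by the tool servo_tool, never from a script. Its argument "rows" is a list of rows, each a list of 7 numbers: the turn, a rotation vector about the tool's x, y, z in rad, then the shift along the tool's x, y, z in units of 30 mm (1.0 is 30 mm), then the closure in counts, from 0 (fully open) to 255 (shut). A call has 1 to 12 rows; each row shifts and turns the commanded pose from where the row before left it, along the tool's axes as they then stand; what a row does not reach is not made up. A row lasts 1/8 s, in which the tool goes at most 62.5 mm and 10.7 degrees, less where a joint would pass 70% of its speed; a pose out of reach is approached as far as the arm can. A call is refused whole if a number of a shift passes 1 or a number of a turn 0.188, either way. A call with a gripper value outside its range is refused whole. The fingers move at their own pace and stop on an object; "squeeze" is the grip in N (left out, the last holds). Time passes only in rows, so rows that do not move let the fingers close. It gives the time, the measured TCP pose, the force, the opening and the grip force at its end, in the units of the state.
- bot.get_state(): the state, without advancing time (a new reading comes with each control period).
- vision.camera(name): name is "scene" or "side" or "wrist"; returns (picture, depth): 420x560x3 uint8, blue, green, red; 420x560 float32, m along the optical axis (not along the pixel's ray), 0 where there is no reading.
- vision.camera_info(name): a dict with "mtx" (3x3 intrinsics, pixels), "R" (3x3) and "t" (3): a world point X has camera coordinates R X + t; the wrist camera has in their place "hand_eye" (4x4, takes a point from camera to tool coordinates, whose origin is the TCP and whose axes are the flange's). Camera axes: x right, y down, z forward; pixel columns grow to the right and rows downward; lengths in m; the calibration is good to about 2 mm. The wrist camera is an equidistant fisheye: a pixel r from the principal point sees the ray r / f radians off the axis. A picture is of the moment at which its call begins: read the wrist's pose just before it. camera_info takes no time and is no camera call.
- bot.job_done(): hands the job in; it is judged then, once.
The state is a dict: "t": time; "qpos": joint angles; "qvel": joint speeds; "joint_efforts": joint torques, N m; "tool_pos": TCP position; "tcp_rot": TCP orientation; "force": force on the tool from outside, world axes, zero at the start; "ft_torque": the same for the moment, N m; "width": finger opening in m; "grasp_force": force on a finger pad.
Only numpy, scipy, OpenCV 4.12 (cv2) and the standard library are available. Lean on these libraries where they do the work, as an engineer would, in place of code of your own. Each camera call takes 0.05 s, during which the arm holds its last target. There are 200 camera calls.

## Working session

There is one attempt and no reset: what is moved stays moved. The work goes in short steps, Python scripts to look and compute and a tool call to move; the robot and the scene stay as the last step left them, time stands still between calls to the robot, and variables do not carry over. Pictures are saved under pics/ and viewed, at most 10 in all, crops included, and the job is handed in when it is done.

Besides the shell and the picture viewer there is one more tool, called as a command line: name --pt "numbers of a row" for each row, then --argument value for the rest. servo_tool: Moves the arm, as the interface text tells. Its arguments: {"type":"object","properties":{"rows":{"type":"array"},"squeeze":{"type":"number"}},"required":["rows"]}

```bash
mkdir -p pics; ls; python3 - <<'E'
from bench import bot, vision
import cv2,numpy as np,json
s=bot.get_state();print(s);print(bot.pinch_z)
for n in("scene","side"):
    p,d=vision.camera(n);cv2.imwrite(f"pics/{n}0.png",p);np.save(f"{n}0.npy",d);i=vision.camera_info(n);print(n,{k:np.round(v,4).tolist() if not isinstance(v,str) else v for k,v in i.items()})
print(vision.camera_info("wrist"))
E
```

```text
pics
{'t': 0.0, 'qpos': array([ 1.12308795,  0.46948008, -0.04860538,  1.53368349,  0.02413034,
        1.14099332, -0.08228152]), 'qvel': array([ 1.92533324e-04,  1.86076754e-03,  8.29465371e-04, -2.72254474e-03,
        1.07954392e-03,  1.83842900e-03, -5.08337518e-05]), 'joint_efforts': array([-1.41290989e-04, -5.10304499e+01, -4.68556979e-02, -2.37709111e+01,
        1.06393601e-02,  7.57714530e-03,  2.17106367e-05]), 'tool_pos': array([ 0.27427668, -0.61613076,  0.23023983]), 'tcp_rot': array([ 9.78146995e-01,  2.07912189e-01, -2.51648422e-04, -9.56147735e-04]), 'force': array([-0.70565216, -0.24847392, -0.21982636]), 'ft_torque': array([-0.02287236, -0.00544903,  0.00701135]), 'grasp_force': 0.0, 'width': 0.0855774367261098}
0.0187
scene {'mtx': [[414.2462, 0.0, 280.2749], [0.0, 414.2462, 213.9398], [0.0, 0.0, 1.0]], 'R': [[0.4407, 0.8976, -0.0068], [0.6019, -0.3011, -0.7396], [-0.6659, 0.3219, -0.673]], 't': [-0.2913, -0.2156, 1.6175]}
side {'mtx': [[429.7609, 0.0, 274.6874], [0.0, 429.7609, 211.4556], [0.0, 0.0, 1.0]], 'R': [[-0.8502, -0.5264, 0.0046], [-0.4048, 0.6483, -0.6449], [0.3365, -0.5502, -0.7643]], 't': [0.4863, 0.2406, 1.1008]}
{'mtx': array([[325.1922621 ,   0.        , 284.29199881],
       [  0.        , 325.1922621 , 208.42213438],
       [  0.        ,   0.        ,   1.        ]]), 'hand_eye': array([[ 2.84692637e-04, -9.44723354e-01, -3.27868425e-01,
         8.48562560e-02],
       [ 9.99998793e-01, -2.31797184e-04,  1.53621535e-03,
         2.24643414e-04],
       [-1.52729750e-03, -3.27868466e-01,  9.44722148e-01,
        -1.43199736e-01],
       [ 0.00000000e+00,  0.00000000e+00,  0.00000000e+00,
         1.00000000e+00]])}
```

View pics/scene0.png

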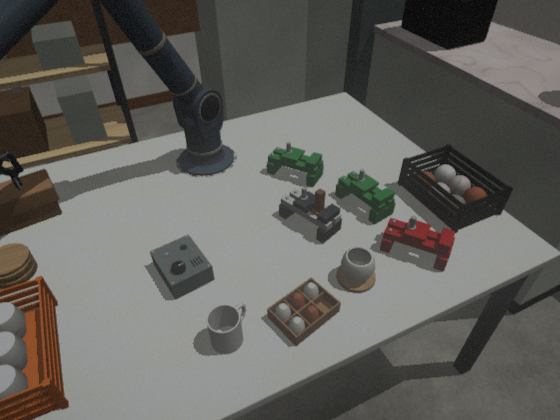

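View pics/side0.png

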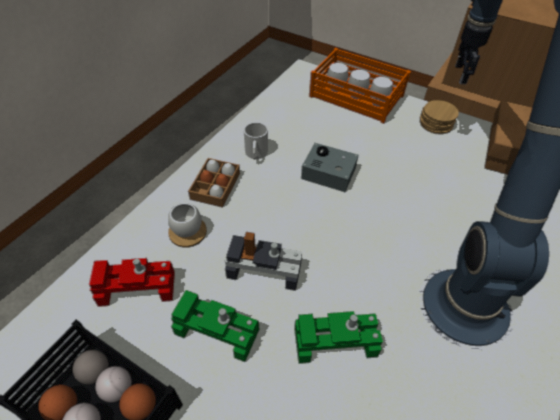

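The scene view shows the grey vise with the pin at about (310,210), with the wooden handle at (320,200) and the post at (308,192). The decoys are green at (295,162) and (365,192) and red at (417,240). The control box is at (182,265). In the side view, the grey vise is at (264,260), the handle at (250,245), the post at (275,248) and the box at (330,166). I choose the grey vise, since it is the only one holding a wooden handle. I'll check it in a close crop.

```bash
python3 - <<'E'
import cv2,numpy as np
a=cv2.imread("pics/scene0.png");b=cv2.imread("pics/side0.png")
f=lambda i,x,y:cv2.resize(i[y:y+75,x:x+100],(400,300),interpolation=cv2.INTER_CUBIC)
t=np.vstack([np.hstack([f(a,265,170),f(b,215,222)]),np.hstack([f(a,135,225),f(b,285,130)])])
cv2.imwrite("pics/crop1.png",cv2.convertScaleAbs(t,alpha=1.5))
E
```

```text
(no output)
```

View pics/crop1.png

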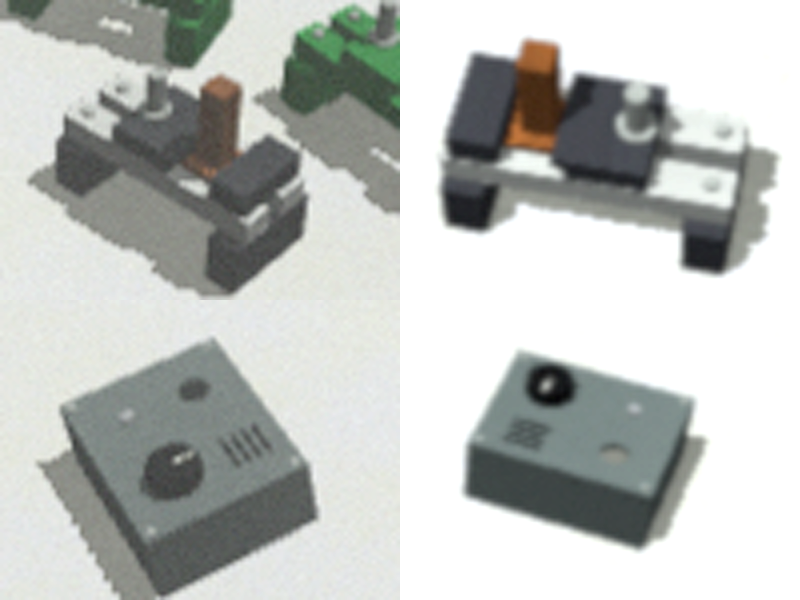

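The crops confirm the grey vise: dark sliding jaw with a steel post, wooden handle and shut lip. They also show the box with its dial and round hole. Next I triangulate the pixels I read.

```bash
cat > geo.py <<'E'
import numpy as np,cv2
from bench import vision
I={n:vision.camera_info(n) for n in("scene","side")}
def plane(n,uv,z):
    i=I[n];r=i["R"].T@np.linalg.solve(i["mtx"],[*uv,1.]);c=-i["R"].T@i["t"]
    return c+r*(z-c[2])/r[2]
def tri(a,b):
    P=[I[n]["mtx"]@np.c_[I[n]["R"],I[n]["t"]] for n in I]
    X=cv2.triangulatePoints(*P,np.array(a,float),np.array(b,float))[:,0];return X[:3]/X[3]
E
python3 - <<'E'
from geo import *
np.set_printoptions(precision=4,suppress=True)
for n,a,b,z in[("post",(304,189),(274,244.3),.128),("handle",(320,190.8),(250,233.6),.150),("hole",(183.2,247),(338.2,168),.06),
 ("c1",(187.6,235),(345,177.3),.06),("c2",(150.3,251.8),(358,155.5),.06),("c3",(172.8,283.5),(315,142.3),.06),("c4",(213.5,266),(302.3,164.3),.06)]:
    print(n,tri(a,b),plane("scene",a,z),plane("side",b,z))
E
```

```text
post [0.4696 0.1737 0.125 ] [0.4751 0.1733 0.128 ] [0.4672 0.1735 0.128 ]
handle [0.5269 0.1946 0.152 ] [0.5275 0.198  0.15  ] [0.5261 0.1908 0.15  ]
hole [ 0.4777 -0.2209  0.0598] [ 0.4792 -0.2202  0.06  ] [ 0.4772 -0.222   0.06  ]
c1 [ 0.4406 -0.1948  0.0622] [ 0.4378 -0.1948  0.06  ] [ 0.4415 -0.1965  0.06  ]
c2 [ 0.4506 -0.3098  0.0563] [ 0.4556 -0.3092  0.06  ] [ 0.449  -0.3072  0.06  ]
c3 [ 0.5952 -0.284   0.0634] [ 0.5949 -0.2822  0.06  ] [ 0.596  -0.2905  0.06  ]
c4 [ 0.5816 -0.17    0.0617] [ 0.5856 -0.1661  0.06  ] [ 0.5801 -0.1772  0.06  ]
```

servo_tool --pt "0 0 0 0.9 -0.8 0 0" --pt "0 0 0 0.9 -0.8 0 0" --pt "0 0 0 0.9 -0.8 0 0" --pt "0 0 0 0.9 -0.8 0 0" --pt "0 0 0 0.9 -0.8 0 0" --pt "0 0 0 0.9 -0.8 0 0" --pt "0 0 0 0.9 -0.8 0 0" --pt "0 0 0 0.9 -0.8 0 0" --pt "0 0 0 0.9 -0.8 0 0" --pt "0 0 0 0.9 -0.8 0 0" --pt "0 0 0 0.9 -0.8 0 0" --pt "0 0 0 0.9 -0.8 0 0"

```text
t: 1.6
tool_pos: [0.4535, -0.2206, 0.231]
tcp_rot: [0.978, 0.208, -0.0, -0.0]
force: [0.5, -0.7, 0.2]
width: 0.0851
grasp_force: 0.0
```

servo_tool --pt "0 0 0 0.5 -0.95 0 0" --pt "0 0 0 0.5 -0.95 0 0" --pt "0 0 0 0.5 -0.95 0 0" --pt "0 0 0 0.5 -0.95 0 0" --pt "0 0 0 0.5 -0.95 0 0" --pt "0 0 0 0.5 -0.95 0 0" --pt "0 0 0 0.5 -0.95 0 0" --pt "0 0 0 0.5 -0.95 0 0" --pt "0 0 0 0.5 -0.95 0 0" --pt "0 0 0 0.5 -0.95 0 0" --pt "0 0 0 0.5 -0.95 0 0" --pt "0 0 0 0 0 0 0"

```text
t: 3.1
tool_pos: [0.4761, 0.1343, 0.2312]
tcp_rot: [0.978, 0.21, -0.0, -0.001]
force: [0.5, -0.7, -0.2]
width: 0.0854
grasp_force: 0.0
```

```bash
python3 - <<'E'
from bench import bot,vision
import cv2
s=bot.get_state();print(s["t"],s["tool_pos"],s["tcp_rot"],s["qpos"].round(2),s["force"])
p,d=vision.camera("wrist");cv2.imwrite("pics/w1.png",p)
E
```

```text
3.1 [0.4761477  0.13433402 0.23116533] [ 9.77634288e-01  2.10311400e-01 -7.24969092e-05 -5.54820092e-04] [ 0.09  0.21 -0.52  1.93  0.12  1.03 -1.63] [ 0.48574391 -0.71853341 -0.18600535]
```

View pics/w1.png

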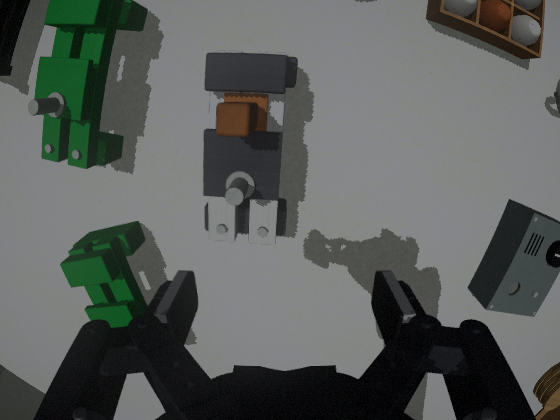

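The wrist view shows the post top at (233,196), the handle's top at about (233,120), the fixed jaw's top edges at (205..296, 55) and the box hole at (514,289). I'll cast rays onto the known heights.

```bash
cat >> geo.py <<'E'
from scipy.spatial.transform import Rotation as Ro
W=vision.camera_info("wrist")
def wray(uv,z,pos,q):
    m=W["mtx"];d=(np.array(uv)-m[:2,2])/m[0,0];r=np.linalg.norm(d)
    v=np.r_[d/r*np.sin(r),np.cos(r)] if r>0 else np.array([0,0,1.])
    H=W["hand_eye"];R=Ro.from_quat(q).as_matrix()
    v=R@(H[:3,:3]@v);c=pos+R@H[:3,3]
    return c+v*(z-c[2])/v[2]
def go(target,yaw,pos,q):
    "shift in tool units, z-turn (tool) in rad"
    R=Ro.from_quat(q).as_matrix();y=np.arctan2(R[1,0],R[0,0])
    print("units",(R.T@(np.array(target)-pos)/.03).round(2),"turn z",round(y-yaw,3),"yawdeg",np.degrees(y).round(2))
E
python3 - <<'E'
from geo import *
np.set_printoptions(precision=4,suppress=True)
p=cv2.imread("pics/w1.png");pos=np.array([.47615,.13433,.23117]);q=[.977634,.21031,-.00007,-.00055]
hsv=cv2.cvtColor(p,cv2.COLOR_BGR2HSV)
m=cv2.inRange(hsv,(5,100,40),(20,255,255));m[:80]=0;m[150:]=0;m[:,:195]=0;m[:,300:]=0
c=max(cv2.findContours(m,0,2)[0],key=cv2.contourArea);print("wood bbox",cv2.boundingRect(c))
print(p[95:145:4,225],"\n",p[120,212:270:4])
print("post",wray((233,196),.128,pos,q),"handle",wray((233.5,120),.15,pos,q),"hole",wray((514,289),.06,pos,q))
k=lambda u,z:wray(u,z,pos,q)
a,b=k((204,129),.09),k((204,195),.09);print("jaw left edge",a,b,np.degrees(np.arctan2(*(a-b)[[1,0]])))
a,b=k((206,55),.094),k((204,195),.09);print("left edges",np.degrees(np.arctan2(*(a-b)[[1,0]])))
a,b=k((207,54),.094),k((285,55),.094);print("fixed top",a,b,np.linalg.norm(a-b),np.degrees(np.arctan2(*(b-a)[[1,0]])))
E
```

```text
wood bbox (216, 93, 52, 44)
[[ 36  47  66]
 [ 45  72 108]
 [ 32  46  68]
 [ 35  57  86]
 [ 37  58  88]
 [ 39  60  91]
 [ 38  61  92]
 [ 38  60  90]
 [ 41  62  91]
 [ 38  61  91]
 [ 32  45  66]
 [ 53  50  50]
 [ 55  54  50]] 
 [[138 134 132]
 [ 69  76  86]
 [ 39  58  89]
 [ 40  61  92]
 [ 41  61  92]
 [ 38  59  91]
 [ 38  61  92]
 [ 38  62  95]
 [ 37  62  95]
 [ 26  43  64]
 [ 17  24  33]
 [ 22  24  35]
 [ 23  36  55]
 [ 27  40  58]
 [ 79  81  79]]
post [0.4685 0.1752 0.128 ] handle [0.5271 0.1951 0.15  ] hole [ 0.4781 -0.2238  0.06  ]
jaw left edge [0.5024 0.2237 0.09  ] [0.4451 0.2018 0.09  ] 20.894351129491184
left edges 20.716552242859063
fixed top [0.5651 0.2463 0.094 ] [0.5894 0.1842 0.094 ] 0.06666042416617601 -68.60377037965733
```

```bash
python3 - <<'E'
from geo import *
from bench import bot
s=bot.get_state();go([.469,.1748,.102],np.radians(20.6),s["tool_pos"],s["tcp_rot"])
E
```

```text
units [ 0.36 -1.39  4.3 ] turn z 0.062 yawdeg 24.12
```

servo_tool --pt "0 0 0 0.18 -0.7 0 0" --pt "0 0 0 0.18 -0.7 0 0" --pt "0 0 0.062 0 0 0.4 0" --pt "0 0 0 0 0 0.8 0" --pt "0 0 0 0 0 0.8 0" --pt "0 0 0 0 0 0.8 0" --pt "0 0 0 0 0 0.8 0" --pt "0 0 0 0 0 0.7 0" --pt "0 0 0 0 0 0 0" --pt "0 0 0 0 0 0 0"

```text
t: 4.4
tool_pos: [0.4701, 0.1739, 0.1029]
tcp_rot: [0.984, 0.177, 0.0, 0.0]
force: [0.3, -1.0, 0.1]
width: 0.0853
grasp_force: 0.0
```

```bash
python3 - <<'E'
from bench import bot,vision
import cv2
s=bot.get_state();print(s["tool_pos"],s["tcp_rot"],s["force"])
p,d=vision.camera("wrist");cv2.imwrite("pics/w2.png",p)
E
```

```text
[0.4700558  0.17392427 0.10290386] [9.84226671e-01 1.76911369e-01 4.61868721e-04 1.20625224e-04] [ 0.31730421 -1.00269629  0.07748766]
```

View pics/w2.png

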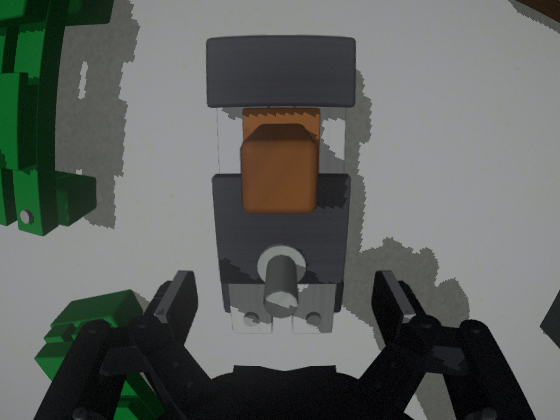

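The post, with its top at (281,300), is centred between the fingers and the vise is square to the tool. I close on it, then slide the jaw open.

servo_tool --pt "0 0 0 0 0 0 255" --pt "0 0 0 0 0 0 255" --pt "0 0 0 0 0 0 255" --pt "0 0 0 0 0 0 255" --pt "0 0 0 0 0 0 255" --pt "0 0 0 0 0 0 255" --pt "0 0 0 0 0 0 255" --pt "0 0 0 0 0 0 255" --squeeze 40

```text
t: 5.45
tool_pos: [0.4692, 0.1754, 0.1026]
tcp_rot: [0.984, 0.178, 0.0, -0.0]
force: [-3.3, 3.8, 4.7]
width: 0.0146
grasp_force: 39.2
```

servo_tool --pt "0 0 0 -0.1 0 0 255" --pt "0 0 0 -0.15 0 0 255" --pt "0 0 0 -0.15 0 0 255" --pt "0 0 0 -0.15 0 0 255" --pt "0 0 0 -0.15 0 0 255" --pt "0 0 0 -0.15 0 0 255" --pt "0 0 0 -0.1 0 0 255" --pt "0 0 0 0 0 0 255"

```text
t: 6.45
tool_pos: [0.4437, 0.1659, 0.1026]
tcp_rot: [0.984, 0.178, 0.002, -0.001]
force: [0.1, 6.0, 1.0]
width: 0.0148
grasp_force: 39.1
```

servo_tool --pt "0 0 0 0 0 0 0" --pt "0 0 0 0 0 0 0" --pt "0 0 0 0 0 0 0" --pt "0 0 0 0 0 0 0" --pt "0 0 0 0 0 0 0" --pt "0 0 0 0 0 -0.5 0" --pt "0 0 0 0 0 -0.8 0" --pt "0 0 0 0 0 -0.8 0" --pt "0 0 0 0 0 -0.8 0" --pt "0 0 0 0 0 -0.5 0" --pt "0 0 0 0 0 0 0" --pt "0 0 0 0 0 0 0"

```text
t: 7.95
tool_pos: [0.4423, 0.1642, 0.2037]
tcp_rot: [0.984, 0.177, -0.001, 0.0]
force: [-0.1, 0.5, -0.4]
width: 0.0853
grasp_force: 0.0
```

```bash
python3 - <<'E'
from geo import *
from bench import bot
s=bot.get_state();pos,q=s["tool_pos"],s["tcp_rot"]
p,d=vision.camera("wrist");cv2.imwrite("pics/w3.png",p)
print(pos,q,s["width"])
go([.527,.1958,.104],np.radians(20.5),pos,q)
E
```

```text
[0.44225904 0.1642206  0.20371117] [ 9.84127944e-01  1.77459261e-01 -6.06127869e-04  1.81394051e-04] 0.08525218230653178
units [ 3.02 -0.    3.32] turn z -0.001 yawdeg 20.44
```

View pics/w3.png

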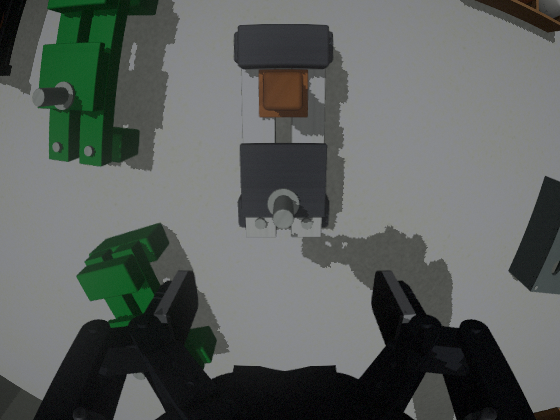

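The jaw is open about 26 mm and the pin's foot is clear. The handle top at (284,92) lies on the tool's centre line. Next I grasp the handle.

servo_tool --pt "0 0 0 0.8 0 0 0" --pt "0 0 0 0.8 0 0 0" --pt "0 0 0 0.8 0 0 0" --pt "0 0 0 0.6 0 0 0" --pt "0 0 0 0 0 0.4 0" --pt "0 0 0 0 0 0.8 0" --pt "0 0 0 0 0 0.8 0" --pt "0 0 0 0 0 0.8 0" --pt "0 0 0 0 0 0.5 0" --pt "0 0 0 0 0 0 0" --pt "0 0 0 0 0 0 0"

```text
t: 9.38
tool_pos: [0.5274, 0.1962, 0.1059]
tcp_rot: [0.984, 0.177, 0.001, -0.0]
force: [-0.1, -0.1, -0.0]
width: 0.0854
grasp_force: 0.0
```

servo_tool --pt "0 0 0 0 0 0 255" --pt "0 0 0 0 0 0 255" --pt "0 0 0 0 0 0 255" --pt "0 0 0 0 0 0 255" --pt "0 0 0 0 0 0 255" --pt "0 0 0 0 0 0 255" --pt "0 0 0 0 0 0 255" --pt "0 0 0 0 0 0 255" --squeeze 60

```text
t: 10.38
tool_pos: [0.5272, 0.1961, 0.1056]
tcp_rot: [0.984, 0.177, 0.0, 0.0]
force: [-0.9, -1.0, 4.9]
width: 0.0235
grasp_force: 60.4
```

servo_tool --pt "0 0 0 0 0 -0.2 255" --pt "0 0 0 0 0 -0.4 255" --pt "0 0 0 0 0 -0.5 255" --pt "0 0 0 0 0 -0.6 255" --pt "0 0 0 0 0 -0.6 255" --pt "0 0 0 0 0 -0.6 255" --pt "0 0 0 0 0 -0.6 255" --pt "0 0 0 0 0 -0.6 255" --pt "0 0 0 0 0 0 255" --pt "0 0 0 0 0 0 255"

```text
t: 11.62
tool_pos: [0.5267, 0.1957, 0.2278]
tcp_rot: [0.984, 0.177, -0.001, 0.0]
force: [0.9, 0.1, -1.0]
width: 0.0232
grasp_force: 59.9
```

```bash
python3 - <<'E'
from geo import *
from bench import bot
s=bot.get_state();pos,q=s["tool_pos"],s["tcp_rot"];print(pos,q,s["force"],s["width"])
t=[]
for n in("scene","side"):
    p,d=vision.camera(n);i=I[n];x=i["R"]@(pos-[0,0,.05])+i["t"];u=(i["mtx"]@x/x[2])[:2].astype(int);print(n,u)
    cv2.imwrite(f"pics/{n}2.png",p);t.append(cv2.resize(p[u[1]-37:u[1]+38,u[0]-50:u[0]+50],(400,300),interpolation=2))
cv2.imwrite("pics/crop2.png",cv2.convertScaleAbs(np.hstack(t),alpha=1.5))
E
```

```text
[0.52673442 0.19567432 0.22780537] [ 9.84136306e-01  1.77413184e-01 -5.09507123e-04  1.86615363e-04] [ 0.89905317  0.06560181 -0.96309933] 0.023213886913054375
scene [319 183]
side [248 227]
```

View pics/crop2.png

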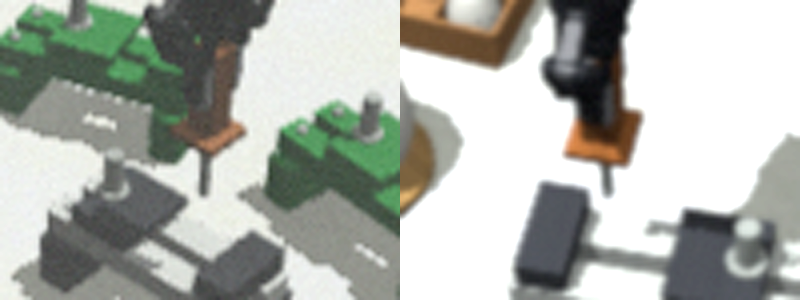

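The pin is out and upright. Its tip is at scene (320,194.5) and side (249.5,238.5). I'll check that and plan the transfer.

```bash
python3 - <<'E'
from geo import *
from bench import bot
s=bot.get_state();pos,q=s["tool_pos"],s["tcp_rot"]
print(tri((320,194.3),(249.3,238.3)),plane("scene",(320,194.3),.137),plane("side",(249.3,238.3),.137))
go([.478,-.222,.2278],np.radians(20.5),pos,q)
E
```

```text
[0.52652303 0.19728514 0.13675677] [0.5283109  0.19834128 0.137     ] [0.52539882 0.19594046 0.137     ]
units [-6.38 12.48 -0.  ] turn z -0.001 yawdeg 20.44
```

servo_tool --pt "0 0 0 -0.2 0.4 0 255" --pt "0 0 0 -0.4 0.78 0 255" --pt "0 0 0 -0.4 0.78 0 255" --pt "0 0 0 -0.4 0.78 0 255" --pt "0 0 0 -0.4 0.78 0 255" --pt "0 0 0 -0.4 0.78 0 255" --pt "0 0 0 -0.4 0.78 0 255" --pt "0 0 0 -0.4 0.78 0 255" --pt "0 0 0 -0.4 0.78 0 255" --pt "0 0 0 -0.4 0.78 0 255"

```text
t: 12.98
tool_pos: [0.4972, -0.0543, 0.228]
tcp_rot: [0.984, 0.177, -0.0, 0.0]
force: [0.1, -0.8, -1.8]
width: 0.0231
grasp_force: 59.9
```

servo_tool --pt "0 0 0 -0.4 0.78 0 255" --pt "0 0 0 -0.4 0.78 0 255" --pt "0 0 0 -0.4 0.78 0 255" --pt "0 0 0 -0.4 0.78 0 255" --pt "0 0 0 -0.4 0.78 0 255" --pt "0 0 0 -0.4 0.78 0 255" --pt "0 0 0 -0.2 0.4 0 255" --pt "0 0 0 0 0 0 255" --pt "0 0 0 0 0 0 255"

```text
t: 14.1
tool_pos: [0.4783, -0.2213, 0.2282]
tcp_rot: [0.984, 0.178, 0.0, -0.0]
force: [-0.1, -0.0, -0.3]
width: 0.023
grasp_force: 59.9
```

```bash
python3 - <<'E'
from geo import *
from bench import bot
s=bot.get_state();pos,q=s["tool_pos"],s["tcp_rot"];print(pos,q,s["force"],s["width"])
go([.478,-.222,.165],np.radians(20.5),pos,q)
E
```

```text
[ 0.47826421 -0.22129155  0.22823986] [ 9.83994668e-01  1.78197558e-01  1.75668228e-05 -3.50860355e-04] [-0.05797527 -0.00888929 -0.34679818] 0.023047521719979702
units [-0.02  0.02  2.11] turn z 0.001 yawdeg 20.53
```

servo_tool --pt "0 0 0 0 0 0.4 255" --pt "0 0 0 0 0 0.6 255" --pt "0 0 0 0 0 0.6 255" --pt "0 0 0 0 0 0.4 255" --pt "0 0 0 0 0 0.1 255" --pt "0 0 0 0 0 0 255" --pt "0 0 0 0 0 0 255"

```text
t: 14.98
tool_pos: [0.4786, -0.2226, 0.166]
tcp_rot: [0.984, 0.177, 0.001, 0.0]
force: [0.4, -0.6, -0.9]
width: 0.0235
grasp_force: 59.9
```

```bash
python3 - <<'E'
from geo import *
from bench import bot
s=bot.get_state();pos,q=s["tool_pos"],s["tcp_rot"];print(pos,q,s["force"],s["width"])
t=[]
for n in("scene","side"):
    p,d=vision.camera(n);i=I[n];x=i["R"]@(pos-[0,0,.09])+i["t"];u=(i["mtx"]@x/x[2])[:2].astype(int);print(n,u)
    t.append(cv2.resize(p[u[1]-25:u[1]+25,u[0]-25:u[0]+25],(400,400),interpolation=2))
cv2.imwrite("pics/crop3.png",cv2.convertScaleAbs(np.hstack(t),alpha=1.6))
E
```

```text
[ 0.47863406 -0.2226312   0.16595931] [9.84124626e-01 1.77477336e-01 5.88255012e-04 4.12778235e-04] [ 0.40194913 -0.64032685 -0.90450293] 0.02347195078818268
scene [181 243]
side [338 163]
```

View pics/crop3.png

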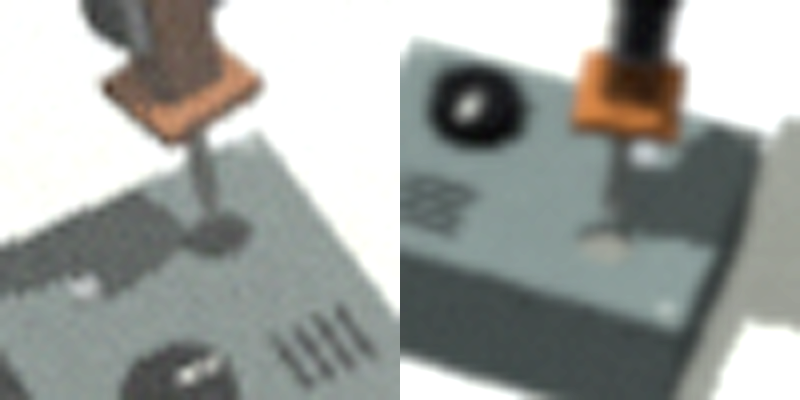

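The tip is seen at crop (207,212) with the hole at (220,233) in the scene view, and at (618,228) with the hole at (606,245) in the side view. I'll compute the offset.

```bash
python3 - <<'E'
from geo import *
from bench import bot
np.set_printoptions(precision=4,suppress=True)
S=lambda x,y:(181-25+x/8-.44,243-25+y/8-.44); D=lambda x,y:(338-25+(x-400)/8-.44,163-25+y/8-.44)
tip=(S(207,212),D(617,228));hole=(S(220,234),D(606,244))
for n,p,z in(("tip",tip,.0755),("hole",hole,.06)): print(n,tri(*p),plane("scene",p[0],z),plane("side",p[1],z))
for j,n in enumerate(("scene","side")):
    print(n,"hole-tip",plane(n,hole[j],.06)-plane(n,tip[j],.0755))
E
```

```text
tip [ 0.4741 -0.2228  0.0689] [ 0.4812 -0.2233  0.0755] [ 0.4716 -0.2167  0.0755]
hole [ 0.4772 -0.221   0.0599] [ 0.4783 -0.2204  0.06  ] [ 0.4768 -0.222   0.06  ]
scene hole-tip [-0.0029  0.0029 -0.0155]
side hole-tip [ 0.0053 -0.0052 -0.0155]
```

The two views average to within about 1–2 mm of the hole's centre, against 7 mm of clearance. I lower slowly and watch the force.

servo_tool --pt "0 0 0 0 0 0.2 255" --pt "0 0 0 0 0 0.2 255" --pt "0 0 0 0 0 0.2 255" --pt "0 0 0 0 0 0.2 255" --pt "0 0 0 0 0 0.2 255" --pt "0 0 0 0 0 0.2 255" --pt "0 0 0 0 0 0 255" --pt "0 0 0 0 0 0 255"

```text
t: 16.08
tool_pos: [0.4783, -0.2225, 0.1294]
tcp_rot: [0.984, 0.177, 0.0, 0.0]
force: [0.1, 0.2, -0.3]
width: 0.0235
grasp_force: 59.9
```

servo_tool --pt "0 0 0 0 0 0.08 255" --pt "0 0 0 0 0 0.08 255" --pt "0 0 0 0 0 0 255" --pt "0 0 0 0 0 0 255"

```text
t: 16.58
tool_pos: [0.4782, -0.2225, 0.1245]
tcp_rot: [0.984, 0.177, 0.0, 0.0]
force: [0.1, -0.5, -0.7]
width: 0.0232
grasp_force: 60.0
```

servo_tool --pt "0 0 0 0 0 0.05 255" --pt "0 0 0 0 0 0.05 255" --pt "0 0 0 0 0 0 255" --pt "0 0 0 0 0 0 255"

```text
t: 17.08
tool_pos: [0.4782, -0.2225, 0.1217]
tcp_rot: [0.984, 0.177, 0.0, 0.0]
force: [0.1, 1.2, 3.0]
width: 0.023
grasp_force: 60.4
```

servo_tool --pt "0 0 0 0 0 0.05 255" --pt "0 0 0 0 0 0 255" --pt "0 0 0 0 0 0 255"

```text
t: 17.45
tool_pos: [0.4782, -0.2225, 0.1201]
tcp_rot: [0.984, 0.177, 0.0, 0.0]
force: [-1.7, 0.8, 4.7]
width: 0.0229
grasp_force: 60.5
```

servo_tool --pt "0 0 0 0 0 0.04 255" --pt "0 0 0 0 0 0 255" --pt "0 0 0 0 0 0 255"

```text
t: 17.82
tool_pos: [0.4782, -0.2224, 0.1192]
tcp_rot: [0.984, 0.177, 0.0, 0.0]
force: [-2.0, -0.0, 7.2]
width: 0.0236
grasp_force: 61.1
```

servo_tool --pt "0 0 0 0 0 0.03 255" --pt "0 0 0 0 0 0 255" --pt "0 0 0 0 0 0 255"

```text
t: 18.2
tool_pos: [0.4783, -0.2224, 0.1189]
tcp_rot: [0.984, 0.177, -0.0, 0.0]
force: [-2.9, 1.6, 10.9]
width: 0.0232
grasp_force: 61.6
```

The force rose steeply to 10.9 N over only 0.3 mm, so the button is bottomed. A short hold will confirm that and let me check the vise.

servo_tool --pt "0 0 0 0 0 0 255" --pt "0 0 0 0 0 0 255" --pt "0 0 0 0 0 0 255" --pt "0 0 0 0 0 0 255" --pt "0 0 0 0 0 0 255" --pt "0 0 0 0 0 0 255"

```text
t: 18.95
tool_pos: [0.4783, -0.2224, 0.1189]
tcp_rot: [0.984, 0.177, 0.0, 0.0]
force: [-3.9, 1.4, 11.3]
width: 0.0236
grasp_force: 61.6
```

```bash
python3 - <<'E'
from bench import vision
import cv2,numpy as np
t=[]
for n,(x,y) in(("scene",(131,150)),("side",(205,110))):
    p,d=vision.camera(n);t.append(cv2.resize(p[y:y+170,x:x+200],(400,340),interpolation=2))
cv2.imwrite("pics/end.png",cv2.convertScaleAbs(np.hstack(t),alpha=1.5))
E
```

```text
(no output)
```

View pics/end.png

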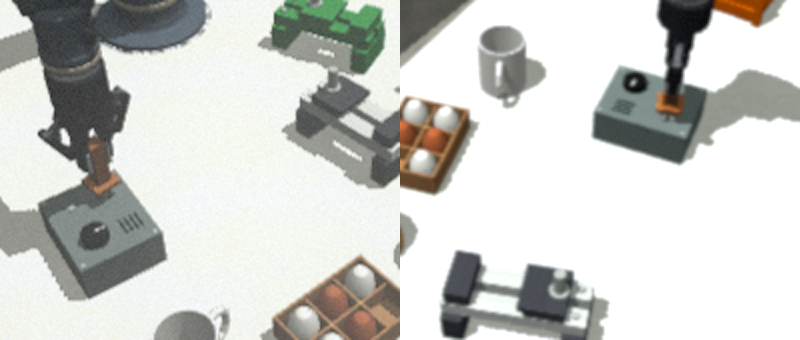

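The picture shows the pin standing in the hole (scene crop (100,190), side crop (670,110)), the vise left open, and the mug and carton where they were. I hand the job in.

```bash
python3 -c "
from bench import bot
print(bot.job_done())"
```

```text
the job is handed in; nothing more can be done
None
```

The job is handed in at about 19 s: the vise jaw is open about 26 mm, and the gripped pin is holding the reset button fully down at about 11 N. The mug and carton look unmoved; the egg pot was out of the final crops, but the arm stayed clear of it.

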